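Push the yellow ticket roll up its gutter into the unwinder's cradle

ROBOT

A 6-joint arm with a two-finger parallel gripper is mounted at the origin on the work surface. World frame = base frame: x ahead of the robot, y to its left, z up, the work surface at z = 0. Lengths are in m, angles in rad, forces in N, time in s.
With the tool pointing down it reaches from about 0.425 to 0.95 m from the base axis. Payload 3.5 kg.
Tool frame: the origin (TCP) lies between the finger pads; the fingertips stand 14 mm ahead of it and the grasp point (between the pads) lies 5 mm behind it (ctrl.tip_extent is the distance from the TCP to the fingertips, in m); x points along the fingers, z is the direction in which the jaws open and shut, and the axes are right-handed (so a half turn about x gives the same grasp; the last joint's range is limited). The gripper opens to 85 mm and grips with 20 to 120 N. Pads are 22 mm wide; open, the fingers measure 114 mm over their backs; the gripper's body (76 mm by 85 mm) begins 54 mm behind the grasp point. The pads swing forward as they close: fully open they stand 13 mm farther back than shut.
Start: joints at [-1.437, 0.286, 1.577, -0, 1.279, -0.15], TCP at [0.189, -0.648, 0.245] pointing down, gripper open.
Joint ranges: [-2.77, 2.77], [-0.9, 2.22], [0.21, 2.48], [-1.53, 4.67], [0.24, 2.81], [-2.84, 2.84]. Speed limits (rad/s): [2.79, 2.79, 3.14, 3.14, 3.14, 3.14].

INTERFACE

Orientations are given as a unit quaternion [x, y, z, w].
In Python, from plant import ctrl gives the robot as it stands.
- The arm moves only by the tool move_arm, never from a script. Its argument "commands" is one flat list of numbers, 4 for each row, row after row: the shift along the tool's x, y, z in units of 25 mm (1.0 is 25 mm), then the turn about the tool's x in units of 5 degrees (1.0 is 5 degrees). A call has 1 to 20 rows; each row shifts and turns the commanded pose from where the row before left it, along the tool's axes as they then stand; what a row does not reach is not made up. A row lasts 1/8 s, in which the tool goes at most 62.5 mm and 10.7 degrees, less where a joint would pass 70% of its speed; a pose out of reach is approached as far as the arm can. A call is refused whole if a number of a shift passes 1 or a number of a turn 1, either way. A call with a gripper value outside its range is refused whole. "jaw" is the finger opening in mm, from 0 to 85.4, set as the call begins (left out, the last holds). The fingers move at their own pace and stop on an object; "force" is the grip in N (left out, the last holds). Time passes only in rows, so rows that do not move let the fingers close. It gives the time, the measured TCP pose, the force and the opening at its end, in the units of the state.
- ctrl.get_state(): the state, without advancing time (a new reading comes with each control period).
- ctrl.read_camera(name): name is "side" or "top"; returns the picture (480x640x3 uint8, red, green, blue); there is no depth.
- ctrl.get_calibration(name): a dict with "camera_matrix" (3x3 intrinsics, pixels), "camera_from_world" (4x4, takes a point from world to camera coordinates). Camera axes: x right, y down, z forward; pixel columns grow to the right and rows downward; lengths in m; the calibration is good to about 2 mm. A picture is of the moment at which its call begins. get_calibration takes no time and is no camera call.
- ctrl.sign_off(): hands the job in, once; it reports no verdict.
The state is a dict: "time": time; "qpos": joint angles; "dq": joint speeds; "joint_efforts": joint torques, N m; "eef_pos": TCP position; "tcp_rot": TCP orientation; "contact_force": force on the tool from outside, world axes, zero at the start; "wrist_torque": the same for the moment, N m; "opening": opening from 0.0 (shut) to 1.0 (fully open).
Only numpy, scipy, OpenCV 4.12 (cv2) and the standard library are available. Lean on these libraries where they do the work, as an engineer would, in place of code of your own. Each camera call takes 0.05 s, during which the arm holds its last target.

TASK

The next bundles need yellow tickets: with the fingertips, gently push the yellow ticket roll up its sloped gutter, over the front wheels, until it drops home into the cradle at the back stop and stays there without rolling back when you let go. Push only: do not pinch, lift or flick the roll. Leave the blue roll parked at the foot of its own gutter, leave everything else on the table alone, and take the hand away at the end.

Things in the scene. Friction and masses are not known exactly. Their poses are not given: they have to be found in the camera images.
- rack: Ticket-roll unwinder: grey base plate 255 x 215 x 4 mm, fixed, with two parallel steel gutters. Origin on the table midway between the gutters; x points uphill along them (level), y to the left looking uphill, z up. Gutter centre lines at y = +55 (left) and -55 mm (right). All x, y, z in these notes are in this frame. Flanges beside each gutter: 68 mm apart inside, 22 mm over its floor.
- foot_left (a point): Left gutter's floor at its low open end (x = -101, y = 55, z = 12 mm). From here the floor rises 10 degrees towards +x to z = 38 mm at x = 47. A lip 8 mm high across it at x = -99 to -95 holds the parked roll, whose rear (downhill) side overhangs this end by 21 mm at x = -123, so a finger has free room behind it, over the table.
- foot_right (a point): The same for the right gutter (y = -55 mm). A roll let go on the slope rolls back down to the lip.
- yellow_roll: Yellow roll of paper tickets, rigid, 90 mm diameter, 60 mm wide, 0.24 to 0.39 kg, smooth. It lies across one of the two gutters (either one). Origin at its centre, y along its axle (across the gutter); x and z turn with it as it rolls. Centre when parked: rack x = -78, z = 62; on the crest over the front wheels: x = 60, z = 85; home: x = 90, z = 76 mm.
- blue_roll: Blue roll of paper tickets, same size, parked at the foot of the other gutter; origin at its centre. Leave it there.
- cradle_left (a point): Centre of a roll that is home in the left cradle (x = 90, y = 55, z = 76 mm). Cradle: between grey cheeks (68 mm apart, tops at z = 62) two free-turning shafts with 20 mm wheels at x = 60 and 120, z = 30, the front ones flush with the gutter floor; behind, an upright back stop, rubber pad face at x = 140, top at z = 90 mm.
- cradle_right (a point): The same for the right gutter (y = -55 mm). Pushed past the front wheels, a roll drops 9 mm by itself into the hollow between the two shafts and stays.
- weight_a: Loose bystander, leave alone. Grey iron pattern weight 115 x 36 x 26 mm with a dark bar handle to 60 mm high; origin under its centre, x along its length. Left of the rack.
- weight_b: Loose bystander, leave alone. Second pattern weight, the same; on the robot's right.
- clip_a: Loose bystander, leave alone. Steel letter clip 62 mm wide, about 65 mm long, 32 mm high; origin under its jaws. Right of the rack.
- clip_b: Loose bystander, leave alone. Smaller steel letter clip, 40 mm wide, the same length and height. Left of the rack.
- shears: Loose bystander, leave alone. Cutting shears 250 mm long, 12 mm high, black handles; origin near the pivot, blades to +x. On the robot's left.
- core: Loose bystander, leave alone. Empty cardboard tube standing on end, 44 mm diameter, 95 mm high; origin under its centre. Right of the rack.

How it is judged:
At the end, for the whole second after the job is handed in: The yellow roll lies at rest in the cradle at the top of its gutter: its centre within 8 mm along and 6 mm in height of the home point, square to the gutter; the blue roll is within 12 mm of where it was parked and every bystander within 20 mm of where it lay (x of yellow_roll in the frame of rack between 0.082 and 0.098 m and z of yellow_roll in the frame of rack between 0.07 and 0.082 m and (y of yellow_roll in the frame of rack between 0.045 and 0.065 m or y of yellow_roll in the frame of rack between -0.065 and -0.045 m) and angle between the y axis of yellow_roll and the y axis of rack, either way round below 0.15 rad and linear speed of yellow_roll below 0.02 m/s and angular speed of yellow_roll below 0.4 rad/s and distance of blue_roll from where it was at the start of the episode below 0.012 m and distance of each of weight_a, weight_b, clip_a, clip_b, shears, core from where it was at the start of the episode below 0.02 m); the robot touches nothing.
It fails at once if the yellow roll is lifted more than about 20 mm off its gutter (z of yellow_roll in the frame of rack above 0.105 m or (x of yellow_roll in the frame of rack below 0 m and z of yellow_roll in the frame of rack above 0.095 m) or (x of yellow_roll in the frame of rack below -0.04 m and z of yellow_roll in the frame of rack above 0.088 m)).
It fails at once if the yellow roll is flicked or thrown (faster than 0.65 m/s) (linear speed of yellow_roll above 0.65 m/s).
It fails at once if the yellow roll is pinched, or pressed by the fingers with more than 35 N (contact force between the fingers and yellow_roll above 35 N).
It fails at once if the blue roll is moved from its place by more than 15 mm (distance of blue_roll from where it was at the start of the episode above 0.015 m).
It fails at once if a pattern weight, a clip, the shears or the cardboard core is pushed away by more than 25 mm (distance of any of weight_a, weight_b, clip_a, clip_b, shears, core from where it was at the start of the episode above 0.025 m).
It also fails if it takes over 40 s, if anything falls off the work surface, if the arm or the gripper's body presses on something with over 40 N, if the wrist force passes 120 N, or if a joint passes its speed limit or range.

## Working session

There is one attempt and no reset: what is moved stays moved. The work goes in short steps, Python scripts to look and compute and a tool call to move; the robot and the scene stay as the last step left them, time stands still between calls to the robot, and variables do not carry over. Pictures are saved under pics/ and viewed, and the job is handed in when it is done.

Besides the shell and the picture viewer there is one more tool, called after "Emit:" by a JSON object that holds its "op" and its "data". move_arm: Moves the arm, as the interface text tells. Its arguments: {"type":"object","properties":{"commands":{"type":"array"},"jaw":{"type":"number"},"force":{"type":"number"}},"required":["commands"]}

```bash
mkdir -p pics; ls; python3 - <<'E'
from plant import ctrl
import cv2
for n in("side","top"):
    im=ctrl.read_camera(n); cv2.imwrite(f"pics/{n}0.png",im[:,:,::-1]); c=ctrl.get_calibration(n); print(n,c)
print(ctrl.get_state(),ctrl.tip_extent)
E
```

```text
pics
side {'camera_matrix': array([[587.85950764,   0.        , 317.53546524],
       [  0.        , 587.85950764, 241.73188563],
       [  0.        ,   0.        ,   1.        ]]), 'camera_from_world': array([[-0.99804273, -0.06236321, -0.00464134,  0.56816302],
       [-0.02731705,  0.50152956, -0.86470913,  0.060584  ],
       [ 0.05625381, -0.86288987, -0.50225151,  1.39842167],
       [ 0.        ,  0.        ,  0.        ,  1.        ]])}
top {'camera_matrix': array([[482.16418738,   0.        , 325.12285817],
       [  0.        , 482.16418738, 235.95451937],
       [  0.        ,   0.        ,   1.        ]]), 'camera_from_world': array([[-0.01655078, -0.99978474,  0.0125116 ,  0.02068006],
       [-0.98874561,  0.01450464, -0.14890175,  0.54070354],
       [ 0.14868822, -0.01483523, -0.98877284,  1.16730856],
       [ 0.        ,  0.        ,  0.        ,  1.        ]])}
{'time': 0.1, 'qpos': array([-1.43700588e+00,  2.87139156e-01,  1.57803424e+00, -4.40505084e-07,
        1.27859065e+00, -1.50005844e-01]), 'dq': array([-0.00023431, -0.00233748, -0.00364662, -0.00139335, -0.00100027,
       -0.00090934]), 'joint_efforts': array([ 1.08688793e-03, -4.07296729e+01, -2.93700314e+01, -1.24683374e-04,
        3.39765727e-03, -6.42882142e-06]), 'eef_pos': array([ 0.18895   , -0.64742825,  0.2440421 ]), 'tcp_rot': array([ 0.42481029,  0.56622411, -0.42371604,  0.56514705]), 'contact_force': array([ 0.21890835, -0.26880598, -0.15994968]), 'wrist_torque': array([ 0.07575193, -0.01275898,  0.0188637 ]), 'opening': 0.9947569475321778} 0.014
```

View pics/side0.png

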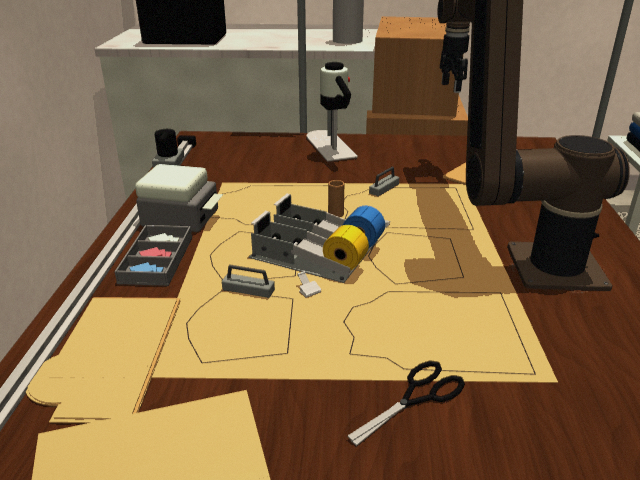

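View pics/top0.png

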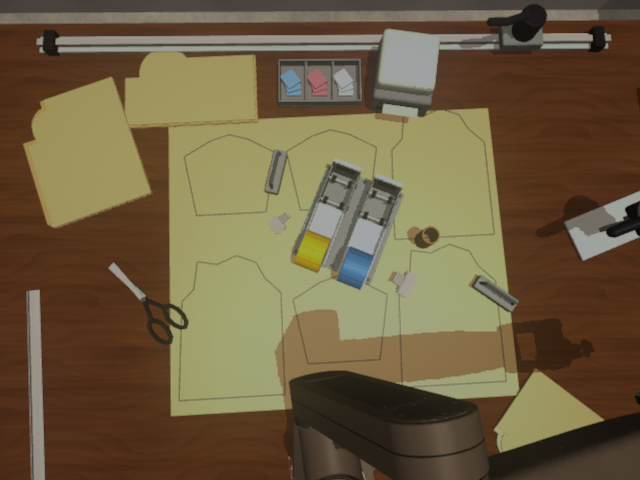

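The side view shows yellow at about (345,246), in front of blue at (367,222). In the top view yellow is at (314,251) and blue at (355,268), with uphill running to the upper right. Yellow is therefore in the left gutter. Next I measure it.

```bash
cat > h.py <<'E'
import numpy as np,cv2
from plant import ctrl
def cal(n):
    c=ctrl.get_calibration(n); return c["camera_matrix"],c["camera_from_world"]
def ray(n,uv):
    K,T=cal(n); d=np.linalg.inv(K)@np.array([uv[0],uv[1],1.]); R=T[:3,:3]; return -R.T@T[:3,3],R.T@d
def onz(n,uv,z):
    o,d=ray(n,uv); return o+d*(z-o[2])/d[2]
def proj(n,p):
    K,T=cal(n); q=K@(T[:3,:3]@np.asarray(p)+T[:3,3]); return q[:2]/q[2]
def tri(uvt,uvs):
    P=[cal(n)[0]@cal(n)[1][:3] for n in("top","side")]
    x=cv2.triangulatePoints(P[0],P[1],np.array(uvt,float).reshape(2,1),np.array(uvs,float).reshape(2,1)); return (x[:3]/x[3]).ravel()
def masks(im):
    h=cv2.cvtColor(im,cv2.COLOR_RGB2HSV)
    return {'y':cv2.inRange(h,(20,225,110),(32,255,255)),'b':cv2.inRange(h,(98,170,60),(115,255,255))}
def blobs(im,box):
    r={}
    for k,m in masks(im).items():
        mm=np.zeros_like(m);x0,y0,x1,y1=box;mm[y0:y1,x0:x1]=m[y0:y1,x0:x1]
        cs,_=cv2.findContours(mm,cv2.RETR_EXTERNAL,cv2.CHAIN_APPROX_NONE)
        if cs: r[k]=max(cs,key=cv2.contourArea)
    return r
E
python3 - <<'E'
from h import *
out={}
for n,box in(("top",(280,150,420,310)),("side",(240,180,420,300))):
    im=cv2.imread(f"pics/{n}0.png")[:,:,::-1]; b=blobs(im,box); out[n]=b
    v=im[:,:,::-1].copy()
    for k,c in b.items():
        print(n,k,cv2.contourArea(c),cv2.boundingRect(c),cv2.minAreaRect(c)); cv2.drawContours(v,[c],-1,(0,0,255) if k=='y' else (0,255,0),1)
    x0,y0,x1,y1=box; cv2.imwrite(f"pics/{n}_m.png",cv2.resize(v[y0:y1,x0:x1],None,fx=4 if n=="side" else 3.7,fy=4 if n=="side" else 3.7,interpolation=cv2.INTER_CUBIC))
E
```

```text
side y 205.5 (326, 232, 42, 36) ((345.28094482421875, 246.05059814453125), (36.78192901611328, 33.283935546875), 32.00538635253906)
side b 731.5 (344, 207, 41, 40) ((367.0108337402344, 223.16954040527344), (35.553794860839844, 31.650083541870117), 41.347782135009766)
```

```bash
python3 - <<'E'
from h import *
t=cv2.imread("pics/top0.png");s=cv2.imread("pics/side0.png")
ht=cv2.cvtColor(t,cv2.COLOR_BGR2HSV);hs=cv2.cvtColor(s,cv2.COLOR_BGR2HSV)
for p in((314,251),(310,262),(318,240),(355,268),(352,280),(250,300),(320,290)):print(p,ht[p[1],p[0]])
for p in((345,246),(335,255),(355,238),(367,222),(375,215),(300,320)):print(p,hs[p[1],p[0]])
cv2.imwrite("pics/ct.png",cv2.resize(t[150:300,280:420],None,fx=4,fy=4,interpolation=cv2.INTER_CUBIC))
cv2.imwrite("pics/cs.png",cv2.resize(s[180:300,240:400],None,fx=5,fy=5,interpolation=cv2.INTER_CUBIC))
E
```

```text
(314, 251) [ 31 181 165]
(310, 262) [ 25 205 158]
(318, 240) [ 26 204 161]
(355, 268) [103 110 169]
(352, 280) [105 126 130]
(250, 300) [ 32  78 166]
(320, 290) [ 33  69 166]
(345, 246) [ 21 226 114]
(335, 255) [ 14 161  38]
(355, 238) [ 25 218 225]
(367, 222) [106 183  74]
(375, 215) [105 177 177]
(300, 320) [ 21 127 227]
```

View pics/ct.png

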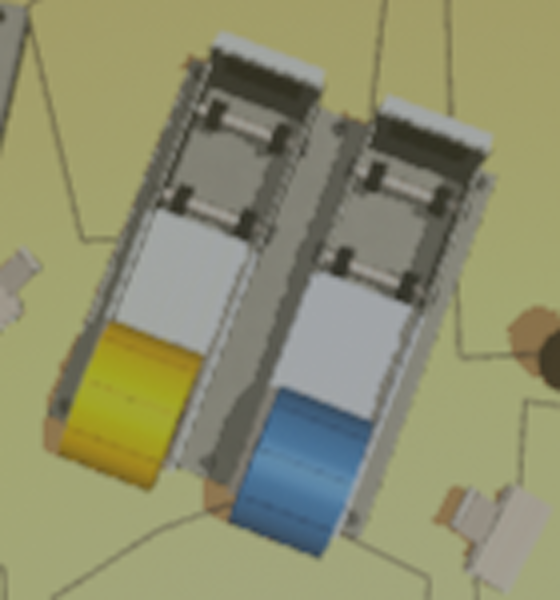

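View pics/cs.png

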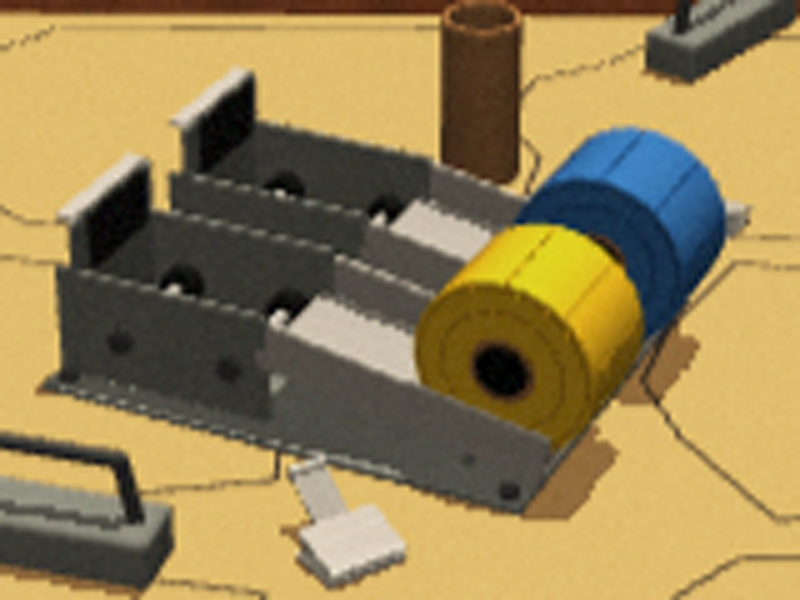

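```bash
python3 - <<'E'
from h import *
t=cv2.imread("pics/top0.png");h=cv2.cvtColor(t,cv2.COLOR_BGR2HSV)
res={}
for k,lo,hi in(('y',(18,140,60),(35,255,255)),('b',(95,80,40),(115,255,255))):
    m=np.zeros(h.shape[:2],np.uint8); m[150:300,280:420]=cv2.inRange(h,lo,hi)[150:300,280:420]
    m=cv2.morphologyEx(m,cv2.MORPH_OPEN,np.ones((3,3)))
    cs,_=cv2.findContours(m,cv2.RETR_EXTERNAL,cv2.CHAIN_APPROX_NONE);c=max(cs,key=cv2.contourArea)
    r=cv2.minAreaRect(c);res[k]=r; print(k,r,[onz("top",q,.062).round(3) for q in cv2.boxPoints(r)], onz("top",r[0],.062))
y=onz("top",res['y'][0],.062);b=onz("top",res['b'][0],.062)
d=y-b;print("sep",np.hypot(*d[:2]),"ydir yaw",np.degrees(np.arctan2(-d[0],d[1])))
f=lambda x,yy:(280+x/4,150+yy/4)
A=onz("top",f(270,55),.09);B=onz("top",f(440,122),.09);e=A-B
print("stops",A,B,np.hypot(*e[:2]),np.degrees(np.arctan2(-e[0],e[1])))
for s,r in((A,y),(B,b)):
    g=s-r;print("uphill",np.hypot(*g[:2]),np.degrees(np.arctan2(g[1],g[0])))
hub=(340.6,254)
for z in(.055,.06,.065):print(z,onz("side",hub,z))
print(tri(res['y'][0],hub))
E
```

```text
y ((311.75335693359375, 250.8485565185547), (26.044355392456055, 35.726844787597656), 21.250505447387695) [array([0.473, 0.092, 0.062]), array([0.555, 0.059, 0.062]), array([ 0.53 , -0.   ,  0.062]), array([0.449, 0.033, 0.062])] [0.50133332 0.04588366 0.062     ]
b ((354.8965148925781, 267.75860595703125), (25.625957489013672, 35.65350341796875), 21.801406860351562) [array([ 0.43 , -0.013,  0.062]), array([ 0.511, -0.047,  0.062]), array([ 0.486, -0.105,  0.062]), array([ 0.406, -0.07 ,  0.062])] [ 0.45827249 -0.05869885  0.062     ]
sep 0.11310056377804543 ydir yaw -22.37893625959352
stops [ 0.71209912 -0.04497881  0.09      ] [ 0.66837897 -0.14804766  0.09      ] 0.11195820044676306 -22.98587815875177
uphill 0.22951734323957806 -23.321180496936545
uphill 0.22831543994821565 -23.03785996343131
0.055 [0.51234081 0.05808911 0.055     ]
0.06 [0.51218205 0.06630145 0.06      ]
0.065 [0.5120233  0.07451378 0.065     ]
[0.50882248 0.04580498 0.04695594]
```

```bash
cat >> h.py <<'E'
from scipy.spatial.transform import Rotation as Ro
YAW=np.radians(-23.0); U=np.array([np.cos(YAW),np.sin(YAW),0]); L=np.array([-U[1],U[0],0]); Z=np.array([0,0,1.])
C0=np.array([.5007,.0435,.062])   # parked yellow
ORG=C0-(-.078)*U-.055*L; ORG[2]=0
def r2w(p): return ORG+p[0]*U+p[1]*L+p[2]*Z
def w2r(p): d=np.asarray(p)-ORG; return np.array([d@U,d@L,d[2]])
def axes(s): return Ro.from_quat(s['tcp_rot']).as_matrix()
def rel(target):
    s=ctrl.get_state();R=axes(s);d=R.T@(np.asarray(target)-s['eef_pos']);return d/.025
E
python3 - <<'E'
from h import *
print("stop L",tri((333.75,160.5),(252,223)),tri((360.5,168.75),(269,211.6)))
print("expect",r2w([.140,.055+.03,.09]),r2w([.140,.055-.03,.09]))
print("blue exp",r2w([-.078,-.055,.062]), "proj blue", proj("top",r2w([-.078,-.055,.062])),"org",ORG)
s=ctrl.get_state();R=axes(s);print(R.round(3))
z=R[:,2]; a=[np.degrees(np.arctan2(np.cross(z,t)@R[:,0],z@t)) for t in(L,-L)]; print("turn about tool x",a)
print("wp1",rel([.45,-.3,.245]).round(2),"wp2",rel(r2w([-.150,.055,.2])).round(2),r2w([-.150,.055,.2]))
E
```

```text
stop L [ 0.72395185 -0.01123296  0.09161038] [ 0.69601514 -0.07651619  0.09069012]
expect [ 0.71309199 -0.01406424  0.09      ] [ 0.68964812 -0.06929453  0.09      ]
blue exp [ 0.45771958 -0.05775553  0.062     ] proj blue [354.51567118 267.99117849] org [ 0.55100917 -0.03760479  0.        ]
[[-0.     0.96   0.28 ]
 [ 0.002  0.28  -0.96 ]
 [-1.     0.    -0.002]]
turn about tool x [np.float64(-140.73960383695865), np.float64(39.260396163041364)]
wp1 [-1.000e-02  1.392e+01 -1.042e+01] wp2 [  1.82  17.48 -24.86] [0.43442365 0.07163264 0.2       ]
```

The stop-cap height measures 91 mm against 90 mm, and the frame is consistent. First I turn the tool, with the jaw set to 25 mm.

Emit:
{"op": "move_arm", "data": {"commands": [0,0,0,0.98,0,0,0,0.98,0,0,0,0.98,0,0,0,0.98,0,0,0,0.98,0,0,0,0.98,0,0,0,0.98,0,0,0,0.99,0,0,0,0], "jaw": 25, "force": 40}}

```text
time: 1.23
eef_pos: [0.189, -0.6477, 0.2446]
tcp_rot: [0.59, 0.391, -0.589, 0.39]
contact_force: [-0.5, -0.3, -0.2]
opening: 0.294
```

```bash
python3 - <<'E'
from h import *
s=ctrl.get_state();print(axes(s).round(3),s['eef_pos'],s['opening'],s['qpos'].round(2),U,L)
print(rel([.45,-.3,.245]).round(2),rel(r2w([-.150,.055,.2])).round(2))
E
```

```text
[[-0.     0.921 -0.39 ]
 [ 0.001 -0.39  -0.921]
 [-1.    -0.001 -0.001]] [ 0.18897236 -0.64765766  0.24457971] 0.29437964968076163 [-1.44  0.29  1.58 -0.    1.28  0.53] [ 0.92050485 -0.39073113  0.        ] [0.39073113 0.92050485 0.        ]
[ -0.     4.2  -16.88] [  1.82  -2.17 -30.32]
```

Emit:
{"op": "move_arm", "data": {"commands": [0,0.25,-0.99,0,0,0.25,-0.99,0,0,0.25,-0.99,0,0,0.25,-0.99,0,0,0.25,-0.99,0,0,0.25,-0.99,0,0,0.25,-0.99,0,0,0.25,-0.99,0,0,0.25,-0.99,0,0,0.25,-0.99,0,0,0.25,-0.99,0,0,0.25,-0.99,0,0,0.25,-0.99,0,0,0.25,-0.99,0,0,0.25,-0.99,0,0,0.25,-0.99,0,0,0.25,-0.99,0]}}

```text
time: 3.35
eef_pos: [0.4518, -0.3006, 0.2454]
tcp_rot: [0.59, 0.39, -0.59, 0.39]
contact_force: [0.8, 0.1, 0.2]
opening: 0.287
```

Emit:
{"op": "move_arm", "data": {"commands": [0.1,-0.46,-0.96,0,0.1,-0.46,-0.96,0,0.1,-0.46,-0.96,0,0.1,-0.46,-0.96,0,0.1,-0.46,-0.96,0,0.1,-0.46,-0.96,0,0.1,-0.46,-0.96,0,0.1,-0.46,-0.96,0,0.1,-0.46,-0.96,0,0.1,-0.46,-0.96,0,0.1,-0.46,-0.96,0,0.1,-0.46,-0.96,0,0.1,-0.46,-0.96,0,0.1,-0.46,-0.96,0,0,0,0,0]}}

```text
time: 5.22
eef_pos: [0.4333, 0.0716, 0.21]
tcp_rot: [-0.589, -0.391, 0.589, -0.391]
contact_force: [-0.5, -0.5, 0.3]
opening: 0.296
```

```bash
python3 - <<'E'
from h import *
s=ctrl.get_state();print(s['time'],w2r(s['eef_pos']),s['eef_pos'],s['qpos'].round(2),axes(s).round(3)[0])
print(rel(r2w([-.150,.055,.064])).round(2))
E
```

```text
5.225 [-0.15106993  0.0545375   0.21001189] [0.43325806 0.07162497 0.21001189] [-0.07 -0.22  2.17 -0.    1.2   1.9 ] [-0.     0.922 -0.388]
[ 5.84  0.05 -0.02]
```

Emit:
{"op": "move_arm", "data": {"commands": [0.8,0,0,0,0.8,0,0,0,0.8,0,0,0,0.8,0,0,0,0.8,0,0,0,0,0,0,0]}}

```text
time: 5.98
eef_pos: [0.4328, 0.0696, 0.1089]
tcp_rot: [-0.589, -0.391, 0.591, -0.389]
contact_force: [0.1, -0.2, 0.4]
opening: 0.297
```

```bash
python3 - <<'E'
from h import *
s=ctrl.get_state();print(s['time'],w2r(s['eef_pos']))
t=ctrl.read_camera("top")[:,:,::-1];s=ctrl.read_camera("side")[:,:,::-1]
cv2.imwrite("pics/ct1.png",cv2.resize(t[150:300,280:420],None,fx=4,fy=4,interpolation=cv2.INTER_CUBIC))
cv2.imwrite("pics/cs1.png",cv2.resize(s[140:300,240:440],None,fx=3.7,fy=3.7,interpolation=cv2.INTER_CUBIC))
E
```

```text
5.975 [-0.1507636   0.05251995  0.10894581]
```

View pics/cs1.png

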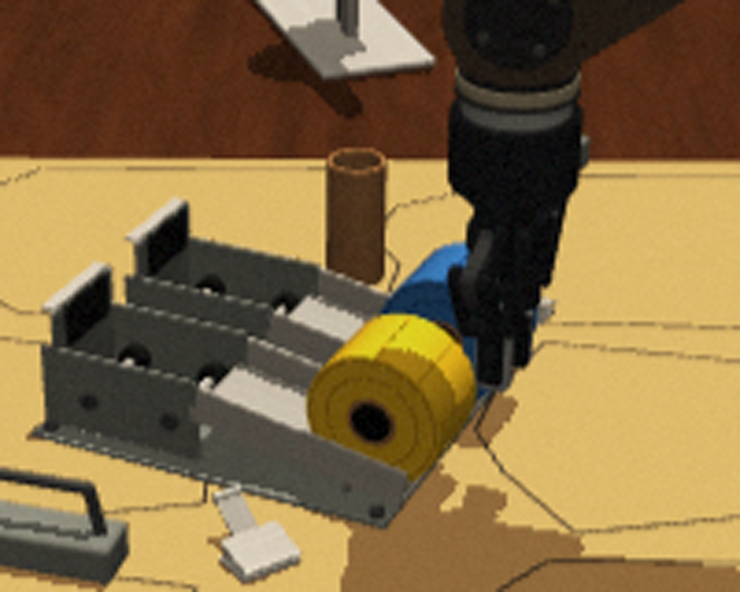

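View pics/ct1.png

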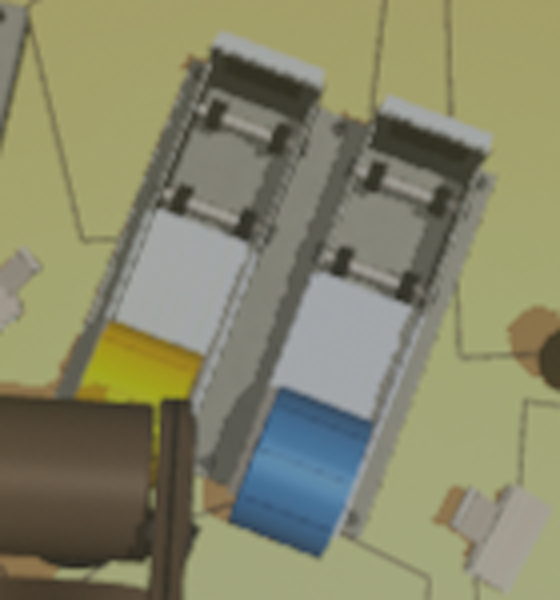

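```bash
python3 - <<'E'
from h import *
s=ctrl.get_state();p=s['eef_pos']
# intersect ray through seen tip bottom with vertical plane rack y of the near finger
for uv in((371,244),(378,242)):
  o,d=ray("side",uv)
  for yy in(.052,.065,.08):
    k=(yy-(o-ORG)@L)/(d@L); print(uv,yy,w2r(o+k*d).round(4))
print(rel(r2w([-.150,.055,.062])).round(2))
E
python3 -c "
import cv2
s=cv2.imread('pics/cs1.png');cv2.imwrite('pics/z1.png',cv2.resize(s[200:480,300:600],None,fx=2,fy=2,interpolation=cv2.INTER_CUBIC))"
```

```text
(371, 244) 0.052 [-0.1381  0.052   0.0874]
(371, 244) 0.065 [-0.143   0.065   0.0955]
(371, 244) 0.08 [-0.1487  0.08    0.1048]
(378, 242) 0.052 [-0.1545  0.052   0.0968]
(378, 242) 0.065 [-0.1592  0.065   0.1048]
(378, 242) 0.08 [-0.1647  0.08    0.114 ]
[ 1.96 -0.03 -0.07]
```

View pics/z1.png

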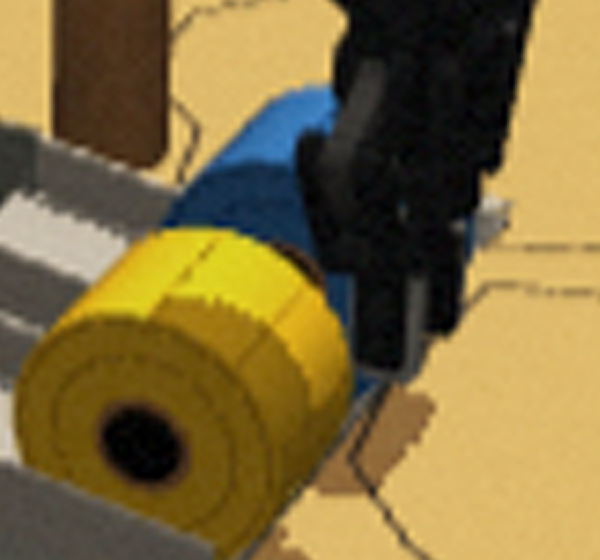

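Emit:
{"op": "move_arm", "data": {"commands": [0.48,0,-0.03,0,0.48,0,-0.03,0,0.48,0,-0.03,0,0.44,0,0,0,0,0,0,0]}}

```text
time: 6.7
eef_pos: [0.4341, 0.0722, 0.062]
tcp_rot: [-0.589, -0.391, 0.59, -0.39]
contact_force: [1.3, -0.8, 0.6]
opening: 0.293
```

```bash
python3 - <<'E'
from h import *
s=ctrl.get_state();print(s['time'],w2r(s['eef_pos']),s['contact_force'],axes(s).round(3))
E
```

```text
6.7 [-0.15053468  0.05538839  0.06198826] [ 1.26756906 -0.78524642  0.60702453] [[-0.003  0.921 -0.391]
 [ 0.    -0.391 -0.921]
 [-1.    -0.003  0.001]]
```

Emit:
{"op": "move_arm", "data": {"commands": [0,0.16,0,0,0,0.16,0,0,0,0.16,0,0,0,0.12,0,0,0,0.08,0,0,-0.01,0.08,0,0,-0.01,0.08,0,0]}}

```text
time: 7.58
eef_pos: [0.4542, 0.064, 0.0637]
tcp_rot: [-0.589, -0.39, 0.59, -0.39]
contact_force: [-0.5, 0.6, 0.9]
opening: 0.293
```

```bash
cat > look.py <<'E'
from h import *
import sys
s=ctrl.get_state();print(s['time'],w2r(s['eef_pos']).round(4),s['contact_force'].round(2),'F along',(s['contact_force']@U).round(2))
im=ctrl.read_camera("side")[:,:,::-1]
cv2.imwrite(f"pics/{sys.argv[1]}.png",cv2.resize(im[140:300,240:440],None,fx=3.7,fy=3.7,interpolation=cv2.INTER_CUBIC))
E
python3 look.py p1
```

```text
7.575 [-0.1288  0.0557  0.0637] [-0.51  0.64  0.86] F along -0.72
```

View pics/p1.png

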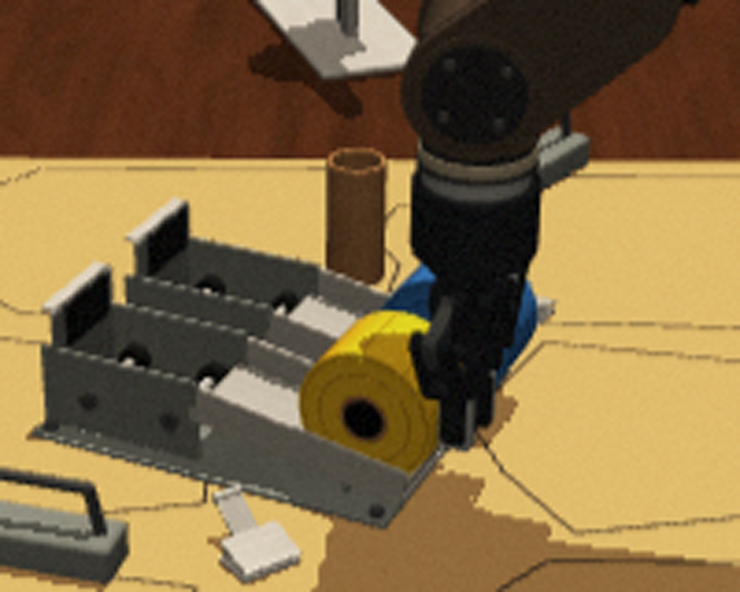

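Emit:
{"op": "move_arm", "data": {"commands": [-0.03,0.16,0,0,-0.03,0.16,0,0,-0.03,0.16,0,0,-0.03,0.16,0,0,-0.03,0.16,0,0,-0.03,0.16,0,0,-0.03,0.16,0,0,-0.03,0.16,0,0,-0.03,0.16,0,0,-0.03,0.16,0,0,-0.03,0.16,0,0,-0.03,0.16,0,0]}}

```text
time: 9.12
eef_pos: [0.4988, 0.0451, 0.0729]
tcp_rot: [-0.59, -0.39, 0.59, -0.39]
contact_force: [-2.0, 0.1, 0.7]
opening: 0.288
```

```bash
python3 look.py p2
```

```text
9.125 [-0.0803  0.0557  0.0729] [-1.97  0.1   0.7 ] F along -1.85
```

View pics/p2.png

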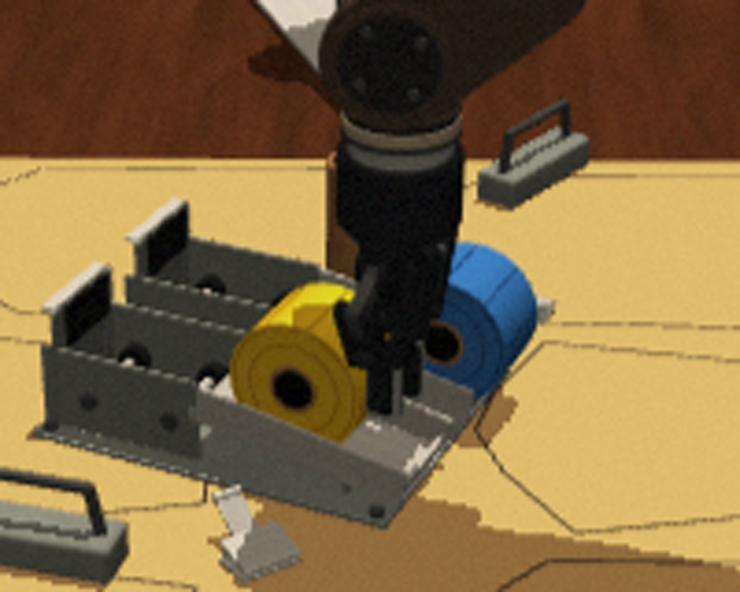

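The roll is riding squarely up the gutter with its hub now at (292,390), and the push force is about 2 N.

Emit:
{"op": "move_arm", "data": {"commands": [-0.03,0.16,0,0,-0.03,0.16,0,0,-0.03,0.16,0,0,-0.03,0.16,0,0,-0.03,0.16,0,0,-0.03,0.16,0,0,-0.03,0.16,0,0,-0.03,0.16,0,0,-0.03,0.16,0,0,-0.03,0.16,0,0,-0.03,0.16,0,0,-0.03,0.16,0,0,-0.03,0.16,0,0,-0.03,0.16,0,0,-0.03,0.16,0,0,-0.03,0.16,0,0]}}

```text
time: 11.18
eef_pos: [0.5578, 0.0201, 0.0849]
tcp_rot: [0.59, 0.39, -0.59, 0.39]
contact_force: [-1.7, -0.1, 1.0]
opening: 0.294
```

```bash
python3 look.py p3
```

```text
11.175 [-0.0163  0.0557  0.0849] [-1.72 -0.15  0.98] F along -1.52
```

View pics/p3.png

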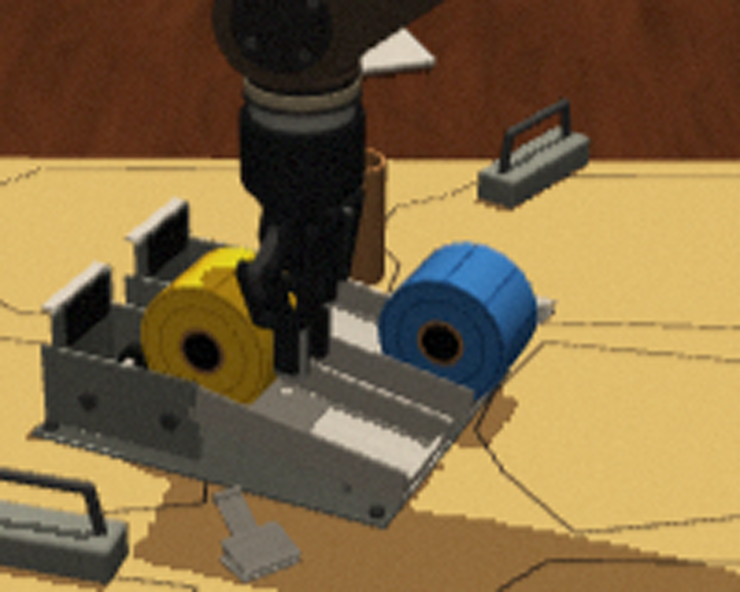

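Emit:
{"op": "move_arm", "data": {"commands": [-0.02,0.08,0,0,-0.02,0.08,0,0,0,0.08,0,0,0,0.08,0,0,0,0.08,0,0,0,0.08,0,0,0,0.08,0,0,0,0.08,0,0,0,0.08,0,0,0,0.08,0,0,0,0.08,0,0,0,0,0,0,0,0,0,0]}}

```text
time: 12.85
eef_pos: [0.5777, 0.0116, 0.0858]
tcp_rot: [-0.59, -0.39, 0.59, -0.39]
contact_force: [1.4, -0.1, 0.3]
opening: 0.294
```

```bash
python3 look.py p4
```

```text
12.85 [0.0054 0.0557 0.0858] [ 1.42 -0.06  0.25] F along 1.32
```

View pics/p4.png

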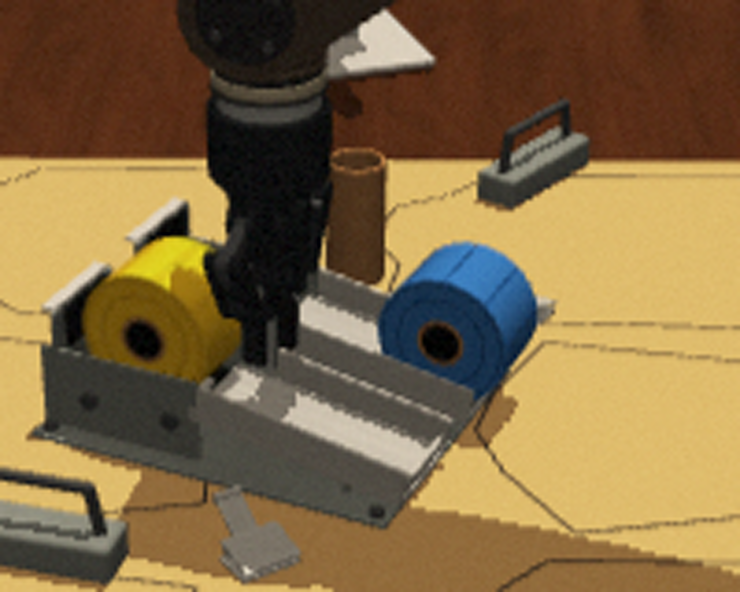

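The roll has dropped into the cradle, clear of the fingers. Next I back away and lift.

Emit:
{"op": "move_arm", "data": {"commands": [0,-0.3,0,0,-0.1,-0.5,0,0,-0.1,-0.5,0,0,-0.3,-0.5,0,0,-0.6,-0.5,0,0,-0.8,-0.3,0,0,-1,0,0,0,-1,0,0,0,-1,0,0,0,-1,0,0,0,-0.5,-0.5,0,0,0,-0.8,0,0,0,-0.8,0,0,0,-0.6,0,0,0,0,0,0,0,0,0,0]}}

```text
time: 14.9
eef_pos: [0.4561, 0.0632, 0.2461]
tcp_rot: [0.59, 0.39, -0.589, 0.391]
contact_force: [0.5, 0.2, -0.6]
opening: 0.294
```

```bash
python3 look.py p5; python3 - <<'E'
from h import *
t=ctrl.read_camera("top")[:,:,::-1].copy();cv2.imwrite("pics/t5.png",t)
cv2.imwrite("pics/ct5.png",cv2.resize(t[150:300,280:420],None,fx=4,fy=4,interpolation=cv2.INTER_CUBIC))
print("expected home hub side crop",(proj("side",r2w([.09,.085,.076]))-[240,140])*3.7,"top crop",(proj("top",r2w([.09,.055,.076]))-[280,150])*4)
E
```

```text
14.9 [-0.1268  0.0557  0.2461] [ 0.47  0.24 -0.64] F along 0.34
expected home hub side crop [133.41030192 344.22543501] top crop [233.85267808 151.09788872]
```

View pics/p5.png

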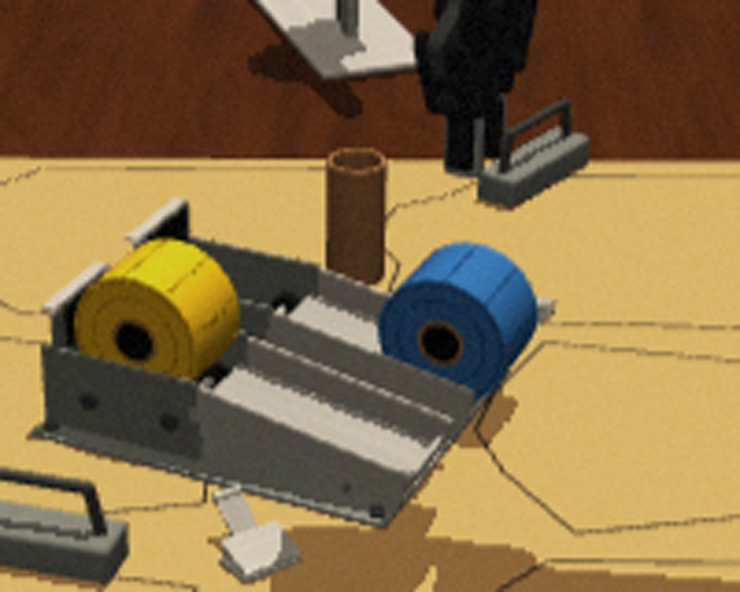

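View pics/t5.png

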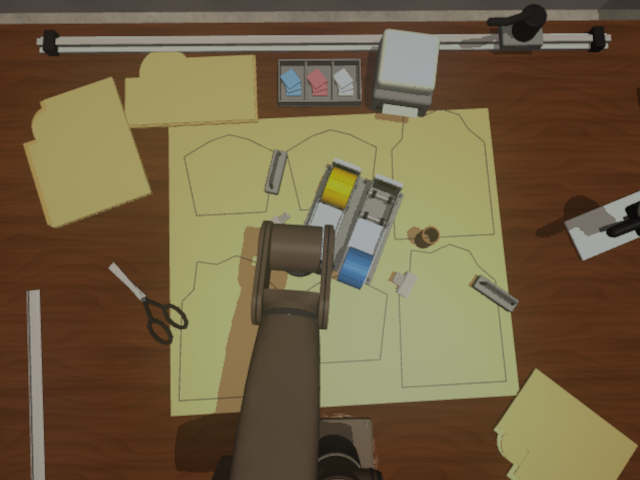

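The hub is at (136,341) against an expected (133,344). I'll wait about 1 s and check that it is still.

Emit:
{"op": "move_arm", "data": {"commands": [-0.3,0,0,0,0,0,0,0,0,0,0,0,0,0,0,0,0,0,0,0,0,0,0,0,0,0,0,0,0,0,0,0,0,0,0,0,0,0,0,0,0,0,0,0,0,0,0,0]}}

```text
time: 16.5
eef_pos: [0.4558, 0.0633, 0.2533]
tcp_rot: [0.59, 0.39, -0.59, 0.39]
contact_force: [0.4, -0.5, -0.5]
opening: 0.295
```

```bash
python3 look.py p6; python3 - <<'E'
from h import *
a=cv2.imread("pics/p5.png");b=cv2.imread("pics/p6.png")
print("diff yellow",cv2.absdiff(a,b)[230:390,60:250].mean(),cv2.absdiff(a,b)[230:390,60:250].max(),"static bg",cv2.absdiff(a,b)[470:580,0:200].mean())
t=cv2.imread("pics/t5.png");h=cv2.cvtColor(t,cv2.COLOR_BGR2HSV)
m=np.zeros(h.shape[:2],np.uint8); m[150:230,300:380]=cv2.inRange(h,(18,140,60),(35,255,255))[150:230,300:380]
m=cv2.morphologyEx(m,cv2.MORPH_OPEN,np.ones((3,3)));cs,_=cv2.findContours(m,cv2.RETR_EXTERNAL,cv2.CHAIN_APPROX_NONE)
r=cv2.minAreaRect(max(cs,key=cv2.contourArea));print(r,w2r(onz("top",r[0],.076)))
t0=cv2.imread("pics/top0.png");s0=cv2.imread("pics/side0.png")
h0=cv2.cvtColor(t0,cv2.COLOR_BGR2HSV)
for H in(h0,h):
    m=np.zeros(h.shape[:2],np.uint8);m[240:300,330:385]=cv2.inRange(H,(95,80,40),(115,255,255))[240:300,330:385];M=cv2.moments(m,True);print("blue",M['m10']/M['m00'],M['m01']/M['m00'])
E
```

```text
16.5 [-0.1271  0.0557  0.2533] [ 0.44 -0.54 -0.51] F along 0.62
diff yellow 2.0783552631578948 17 static bg 1.7876969696969698
((338.362060546875, 187.34483337402344), (26.183042526245117, 37.139068603515625), 21.801406860351562) [0.09091636 0.05563573 0.076     ]
blue 354.8994413407821 267.5586592178771
blue 354.81767955801104 267.6497237569061
```

The yellow roll is still at x = 91, y = 56 mm and square, and the blue roll has not moved.

```bash
python3 -c "
from plant import ctrl
print(ctrl.sign_off())"
```

```text
the job is handed in; nothing more can be done
None
```

The yellow roll is home in the left cradle. I pushed it up its gutter with the fingertips spread to 25 mm, at about 30 mm/s, slowing to 20 mm/s over the front wheels. The wrist force read about 2 N at most at each check. The roll dropped in by itself. I then backed the hand off and raised it, and handed the job in at about 16.5 s.

- **Yellow roll:** the top view put it at rack x = 91, y = 56 mm (home is 90, 55), taking its height as 76 mm. It looked square to the gutter. In the side view its hub was within about 1 px of the expected home point, and it did not move between two pictures 1.6 s apart.
- **Blue roll:** it had moved by less than 0.1 px.
- **Bystanders:** they looked undisturbed in the final pictures, but I did not measure them. Clip_b was partly hidden by the arm in the last top view, though the side view showed it in place.
- **Disagreement:** at the start, the separation of the two rolls measured 113 mm against 110 mm. I put this down to seeing the upper edges of the rolls, and the other checks agreed with the stated sizes.

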